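# Build the sieve stack on the vibrating base

### The arm

A 7-joint arm with a two-finger parallel gripper is mounted at the origin on the work surface. World frame = base frame: x ahead of the robot, y to its left, z up, the work surface at z = 0. Lengths are in mm, angles in rad, forces in N, time in s.
With the tool pointing down it reaches from about 400 to 875 mm from the base axis. Payload 6.5 kg.
Tool frame: the origin (TCP) lies at the very end of the fingers, on their centre line; the grasp point (between the pads) lies 19 mm behind it (grip_point_offset is the distance from the TCP to the grasp point, in mm); z points along the fingers, y is the direction in which the jaws open and shut (so a half turn about z gives the same grasp; the last joint's range is limited). The gripper opens to 85 mm and grips with 20 to 120 N. Pads are 22 mm wide; open, the fingers measure 114 mm over their backs; the gripper's body (76 mm by 85 mm) begins 54 mm behind the grasp point. The pads swing forward as they close: fully open they stand 13 mm farther back than shut.
Start: joints at [1.19, 0.536, -0.004, 1.538, 0.003, 1.067, -0.071], TCP at [201.253, -618.051, 231.29] pointing down, gripper open.
Joint ranges: [-2.7, 2.7], [-0.37, 2.16], [-1.27, 1.26], [0.24, 2.4], [-1.31, 4.45], [0.19, 1.91], [-2.76, 2.76]. Speed limits (rad/s): [2.39, 2.39, 3.14, 3.14, 3.14, 3.14, 3.14].

### API

Orientations are given as a unit quaternion [x, y, z, w].
In Python, from rig import move_to, movel, movej, grip, wait, inverse_kinematics, read_camera, PlanningError, close_job, get_time, get_joint_pos, get_joint_vel, get_joint_efforts, get_position, get_eef_rot, get_contact_force, get_wrist_torque, get_gripper_width, grip_point_offset gives the robot as it stands. Calls block until the motion is done:
- move_to(position, orientation): joint-space move of the TCP to a pose.
- movel(position, rotation=None, vel=150): straight line of the TCP; rotation=None keeps the orientation; vel is the mean speed in mm/s.
- movej(angles): joint-space move.
- grip(opening): finger opening in mm; the grip force is fixed at half the most; returns when the fingers have stopped.
- wait(seconds).
- inverse_kinematics(position, orientation): joint angles nearest the present ones, or None.
- read_camera(name): name is "side" or "top"; returns a dict with "frame" (480x640x3 uint8, red, green, blue), "fx", "fy", "cx", "cy" (pixels), "origin" and "rotation" of the camera in the world. Camera axes: x right, y up, looking along -z (the intrinsics and any distortion apply to the point x, -y, -z); pixel columns grow to the right and rows downward; lengths in mm; the calibration is good to about 2 mm. A picture is of the moment at which its call begins. There is no depth.
A pose or a line that the arm cannot do raises PlanningError and nothing moves.
- close_job(): hands the job in, once; it reports no verdict.
Readings, each from a call of its own:
- get_time(): time.
- get_joint_pos(): joint angles.
- get_joint_vel(): joint speeds.
- get_joint_efforts(): joint torques, N m.
- get_position(): TCP position.
- get_eef_rot(): TCP orientation.
- get_contact_force(): force on the tool from outside, world axes, zero at the start.
- get_wrist_torque(): the same for the moment, N m.
- get_gripper_width(): finger opening in mm.
Only numpy, scipy, OpenCV 4.12 (cv2) and the standard library are available. Lean on these libraries where they do the work, as an engineer would, in place of code of your own. Each camera call takes 0.05 s, during which the arm holds its last target.

### The job

Get the sieve set ready for grading a sand sample: one part at a time, from the bottom up, stack the fine blue sieve on the steel receiver pan of the vibrating base, then the medium green sieve, then the coarse yellow sieve, and close it with the red lid. Every part must sit fully home and level in the one below; leave the bottle, the bowl and the test-tube rack where they stand, and let go of everything.

Things in the scene. Friction and masses are not known exactly. Their poses are not given: they have to be found in the camera images.
- base: Fixed round vibrating base, grey plastic, radius 50 mm, 25 high, with a bright steel receiver pan clamped upright in its middle (the bottom of the stack): pan outer radius 28, inner radius 25, rim at height 55, floor at height 35. Small black knob sticking out 6 mm from its side. Origin: centre of the underside, on the bench; z up
- blue_sieve: Fine sieve, blue, loose, 44 mm high, 0.09 kg. Tapered aluminium spigot below (radius 18 mm at the bottom, 23 from height 10 to 12), collar of radius 28 from 12 to the open rim at 44, inner radius 25, mesh at height 24. Seated, the spigot is inside the part below (2 mm play) and the collar rests on its rim: origin 12 mm below that rim. Origin: centre of the underside; z up, round
- green_sieve: Medium sieve, green, loose, 44 mm high, 0.09 kg. Tapered aluminium spigot below (radius 18 mm at the bottom, 23 from height 10 to 12), collar of radius 28 from 12 to the open rim at 44, inner radius 25, mesh at height 24. Seated, the spigot is inside the part below (2 mm play) and the collar rests on its rim: origin 12 mm below that rim. Origin: centre of the underside; z up, round
- yellow_sieve: Coarse sieve, yellow, loose, 44 mm high, 0.09 kg. Tapered aluminium spigot below (radius 18 mm at the bottom, 23 from height 10 to 12), collar of radius 28 from 12 to the open rim at 44, inner radius 25, mesh at height 24. Seated, the spigot is inside the part below (2 mm play) and the collar rests on its rim: origin 12 mm below that rim. Origin: centre of the underside; z up, round
- lid: Red lid, loose, 0.06 kg. Tapered aluminium spigot below as on the sieves (radius 18 mm at the bottom, 23 from height 10 to 12), red disc of radius 28 from 12 to 18, upright black cylindrical knob of radius 11 from 18 to 44. Seats like the sieves: origin 12 mm below the rim it rests on. Origin: centre of the underside; z up, round
- amber_bottle: Bystander: small closed amber bottle with a black cap, radius 26 mm, height 95, standing loose on the bench among the parts. Origin: centre of its underside; z up
- dish: Bystander: small white porcelain bowl, rim radius 38 mm, height 32, standing loose and empty on the bench among the parts. Origin: centre of its underside; z up
- tube_rack: Bystander: wooden test-tube rack, 130 mm long (its x), 66 wide (its y), wood 70 high, with glass tubes standing up to 134 high; loose, at the far right of the bench. Origin: centre of its underside; z up
Not all that is in view belongs to the job. Of the things that look like the blue_sieve, the larger one is meant.

How it is judged:
By the outcome, as a careful person would: the job done as asked, in the order asked, and still so for the second after the job is handed in, with the robot touching nothing.
It also fails if it takes over 136 s, if anything falls off the work surface, if the arm or the gripper's body presses on something with over 40 N, if the wrist force passes 120 N, or if a joint passes its speed limit or range.

## Working session

There is one attempt and no reset: what is moved stays moved. The work goes in short steps, each a Python script; the robot and the scene stay as the last script left them, time stands still between calls to the robot, and variables do not carry over. Pictures are saved under pics/ and viewed, and the job is handed in when it is done.

```bash
ls; mkdir -p pics
python3 - <<'E'
from rig import *
import cv2
for n in("top","side"):
    c=read_camera(n); cv2.imwrite(f"pics/{n}0.png",c["frame"][:,:,::-1])
    print(n,{k:v for k,v in c.items() if k!="frame"})
print(get_time(),get_position(),get_eef_rot(),get_gripper_width(),grip_point_offset)
E
```

```text
pics
top {'fx': 598.4457273444896, 'fy': 598.4457273444896, 'cx': 322.99365439897696, 'cy': 240.02182925815708, 'origin': array([ 410.41828555,  -45.08974014, 1045.18524039]), 'rotation': array([ 0.05649583, -0.05681397, -0.70044315,  0.70919658])}
side {'fx': 542.2393666863552, 'fy': 542.2393666863552, 'cx': 309.6414932192425, 'cy': 236.31964237124237, 'origin': array([ 459.36565181, -767.00322953,  668.94376995]), 'rotation': array([ 0.41227949, -0.0380033 , -0.07830196,  0.90689039])}
0.1 [ 201.07270688 -617.54106592  230.50852044] [ 9.87635821e-01  1.56763813e-01 -1.67886317e-04 -7.50885327e-04] 85.28104579373226 18.700000000000003
```

View pics/top0.png

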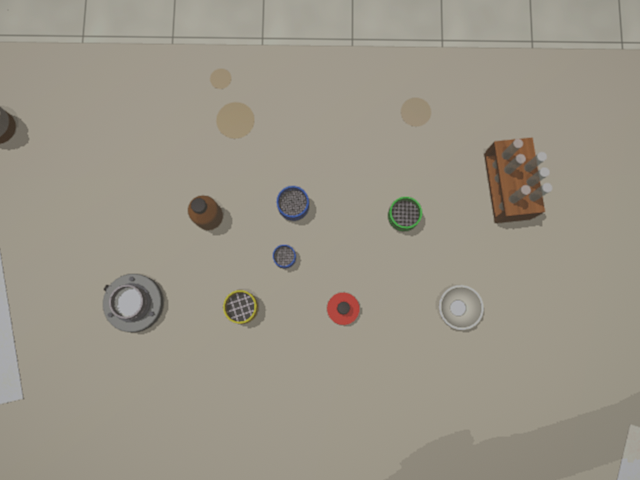

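View pics/side0.png

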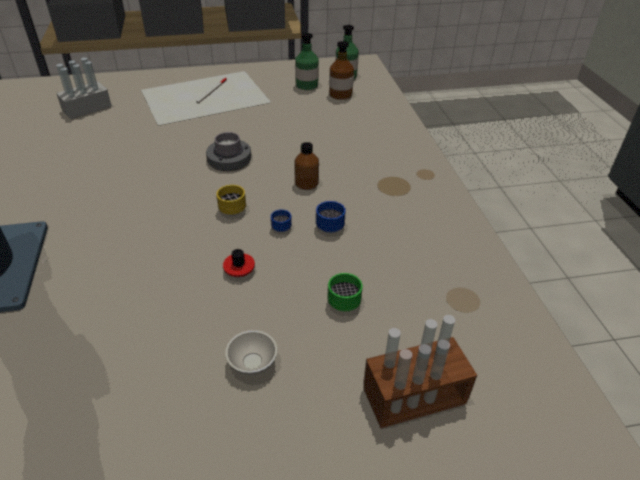

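The two blue candidates in the top view are at (293,203), which is larger, and (285,257), which is smaller. The description means the larger one, so I'll measure everything and check with a crop.

```bash
cat > h.py <<'E'
from rig import *
import cv2, numpy as np
from scipy.spatial.transform import Rotation as R
def ray(c,px,z):
    d=np.array([(px[0]-c["cx"])/c["fx"],-(px[1]-c["cy"])/c["fy"],-1])
    d=R.from_quat(c["rotation"]).apply(d); o=np.array(c["origin"])
    return (o+d*(z-o[2])/d[2])[:2]
def proj(c,P):
    p=R.from_quat(c["rotation"]).inv().apply(np.array(P,float)-c["origin"])
    return np.array([c["cx"]+c["fx"]*p[0]/-p[2], c["cy"]-c["fy"]*p[1]/-p[2]])
HS={"blue":((112,130,60),(128,255,255)),"green":((50,130,60),(75,255,255)),"yellow":((24,140,70),(36,255,255)),"red":((0,200,100),(4,255,255))}
def blobs(c,col,amin=80):
    h=cv2.cvtColor(c["frame"],cv2.COLOR_RGB2HSV)
    m=cv2.inRange(h,*[np.array(v) for v in HS[col]])
    cs,_=cv2.findContours(m,cv2.RETR_EXTERNAL,cv2.CHAIN_APPROX_NONE)
    return [k for k in cs if cv2.contourArea(k)>amin]
def rimfit(c,cnt,z,rad=28,it=8):
    """contour rays on plane z; circle fit of known-ish radius on rim side"""
    P=np.array([ray(c,p[0]+0.0,z) for p in cnt])
    A=np.c_[2*P,np.ones(len(P))]
    s=np.linalg.lstsq(A,(P**2).sum(1),rcond=None)[0]
    return s[:2],np.sqrt(s[2]+s[0]**2+s[1]**2)
E
python3 - <<'E'
from h import *
for n in("top","side"):
    c=read_camera(n)
    for col in HS:
        for k in blobs(c,col):
            e=cv2.fitEllipse(k); z=18 if col=="red" else 44
            f=rimfit(c,k,z)
            print(n,col,cv2.boundingRect(k),np.round(e[0],1),np.round(e[1],1),f[0].round(1),f[1].round(1),ray(c,e[0],z).round(1))
    f=c["frame"]
    if n=="top":
        a=cv2.resize(f[170:350,80:380],None,fx=2.6,fy=2.6,interpolation=cv2.INTER_CUBIC)
        cv2.imwrite("pics/crop_top.png",a[:,:,::-1])
    else:
        a=cv2.resize(f[120:320,190:390],None,fx=3,fy=3,interpolation=cv2.INTER_CUBIC)
        cv2.imwrite("pics/crop_side.png",a[:,:,::-1])
E
```

```text
top yellow (224, 291, 33, 33) [239.8 306.6] [31.8 32.5] [458.6  92.5] 26.7 [458.5  92.5]
side green (329, 274, 33, 37) [344.8 290.1] [30.9 36.2] [ 618.8 -198.4] 31.4 [ 618.6 -197.9]
side yellow (219, 194, 25, 20) [232.2 204.6] [15.  23.3] [460.7  52.7] 19.8 [458.6  52.3]
side red (224, 255, 30, 21) [238.5 264.6] [19.2 28.2] [458.  -84.1] 22.0 [457.9 -84.6]
```

View pics/crop_top.png

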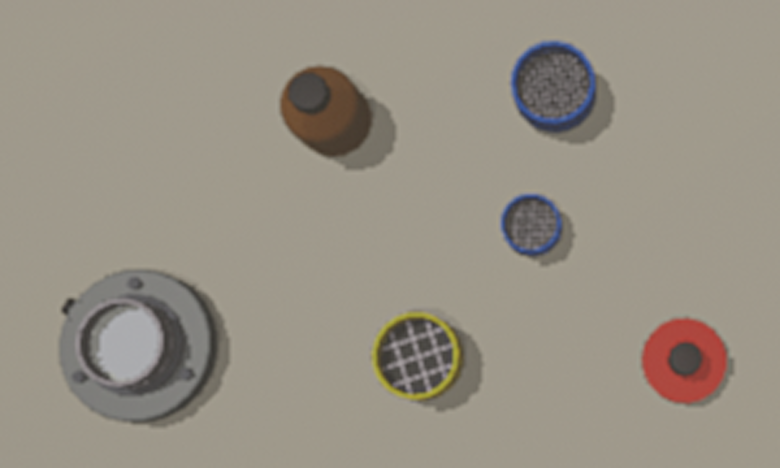

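View pics/crop_side.png

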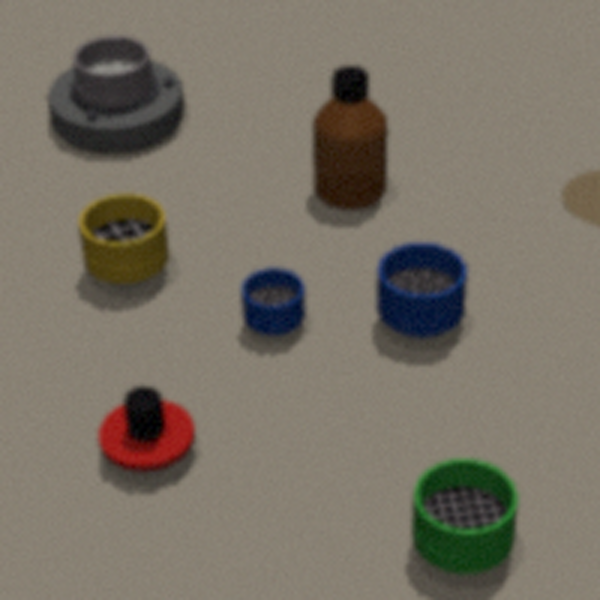

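The larger blue sieve is confirmed: top (293,203), side (330,216), with a crop radius of about 42 px against 30 px for the small one. The colour thresholds need loosening.

```bash
cat >> h.py <<'E'
from scipy.optimize import least_squares
HS={"blue":((108,100,50),(130,255,255)),"green":((45,100,50),(80,255,255)),"yellow":((23,110,60),(36,255,255)),"red":((0,140,80),(8,255,255))}
def farfit(c,pts,z,rad):
    P=np.array([ray(c,p,z) for p in pts]); q=P.mean(0)
    u=q-np.array(c["origin"])[:2]; u/=np.linalg.norm(u)
    for _ in range(4):
        d=P-q; s=d@u>0.1*rad
        r=least_squares(lambda v:np.linalg.norm(P[s]-v[:2],axis=1)-v[2],[*q,rad],loss="soft_l1")
        r2=least_squares(lambda v:np.linalg.norm(P[s]-v,axis=1)-rad,q,loss="soft_l1")
        q=r2.x
    return r2.x,r.x
def loc(c,col,z=None,rad=28):
    z=z or (18 if col=="red" else 44)
    out=[]
    for k in blobs(c,col,60):
        k=cv2.convexHull(k)[:,0].astype(float)
        # densify hull
        k=np.vstack([np.linspace(a,b,6)[:-1] for a,b in zip(k,np.roll(k,-1,0))])
        a,b=farfit(c,k,z,rad); out.append((k.mean(0).round(0),a.round(1),b.round(1)))
    return out
E
python3 - <<'E'
from h import *
for n in("top","side"):
    c=read_camera(n)
    for col in HS:
        for o in loc(c,col): print(n,col,*o)
c=read_camera("top");h=cv2.cvtColor(c["frame"],cv2.COLOR_RGB2HSV)
print(h[294,290-6:300],'\n',h[303,70:190:2,:].tolist())
E
```

```text
top blue [293. 202.] [637.4   8.7] [639.3   8.9  26.5]
top green [405. 212.] [ 621.5 -184.3] [ 622.5 -184.8   27.1]
top yellow [240. 306.] [458.6  92.2] [459.1  93.4  27. ]
top red [343. 308.] [457.6 -78.5] [458.9 -79.5  26.7]
side blue [279. 221.] [544.5  -8.2] [543.5   3.3  18. ]
side blue [329. 215.] [636.7   3.9] [637.3   6.3  26.1]
side green [345. 292.] [ 621.1 -188.1] [ 621.4 -186.5   26.8]
side green [308.  58.] [718.9 716.8] [717.4 730.   17.2]
side green [352.  51.] [833.  799.5] [833.  799.5  28. ]
side yellow [229. 201.] [457.3  88.9] [457.3  91.   26.4]
side red [239. 264.] [457.9 -83.8] [457.9 -81.9  26.7]
[[ 21  32 159]
 [ 21  32 159]
 [ 21  32 159]
 [ 21  32 159]
 [ 22  30 159]
 [ 21  30 159]
 [ 21  30 159]
 [ 21  32 160]
 [ 21  30 159]
 [ 21  30 159]
 [ 20  32 160]
 [ 21  32 159]
 [ 21  32 159]
 [ 21  32 159]
 [ 21  30 159]
 [ 21  32 159]] 
 [[21, 32, 158], [21, 32, 158], [21, 31, 158], [22, 31, 157], [21, 32, 158], [21, 31, 158], [21, 32, 158], [21, 32, 158], [21, 31, 158], [22, 31, 158], [23, 32, 158], [22, 31, 158], [22, 31, 158], [22, 31, 158], [21, 32, 158], [22, 30, 159], [22, 27, 144], [30, 4, 124], [20, 6, 125], [15, 8, 129], [171, 14, 132], [10, 24, 65], [20, 18, 87], [21, 14, 129], [120, 2, 155], [113, 6, 175], [120, 4, 174], [113, 6, 175], [113, 6, 174], [120, 4, 174], [120, 4, 174], [120, 4, 174], [120, 4, 174], [113, 6, 175], [120, 4, 175], [150, 2, 163], [175, 13, 118], [15, 23, 67], [10, 19, 79], [30, 7, 73], [10, 11, 70], [23, 11, 92], [30, 6, 131], [30, 6, 130], [30, 8, 133], [30, 10, 99], [24, 21, 60], [20, 35, 108], [21, 35, 118], [20, 32, 143], [22, 29, 159], [21, 32, 159], [20, 32, 159], [22, 31, 158], [22, 31, 158], [21, 30, 159], [21, 30, 159], [21, 30, 159], [21, 30, 159], [21, 30, 159]]
```

Run:
```python
from h import *
t=read_camera("top");s=read_camera("side")
ims=[]
for c,(x,y,w) in((t,(98,266,70)),(s,(200,125,56))):
    f=c["frame"];a=f[y:y+w,x:x+w]
    ims.append(cv2.resize(a,(400,400),interpolation=cv2.INTER_CUBIC)[:,:,::-1])
    h=cv2.cvtColor(cv2.GaussianBlur(f,(3,3),0),cv2.COLOR_RGB2HSV)
    m=np.zeros(f.shape[:2],np.uint8); m[y:y+w,x:x+w]=((h[...,1]<24)|(h[...,2]<60))[y:y+w,x:x+w]*255
    m=cv2.morphologyEx(m,cv2.MORPH_OPEN,np.ones((3,3)))
    k=max(cv2.findContours(m,cv2.RETR_EXTERNAL,cv2.CHAIN_APPROX_NONE)[0],key=cv2.contourArea)
    k2=cv2.resize(m[y:y+w,x:x+w],(400,400)); ims.append(cv2.cvtColor(k2,cv2.COLOR_GRAY2BGR))
    print(cv2.boundingRect(k)); a,b=farfit(c,k[:,0].astype(float),25,50);print(a,b)
cv2.imwrite("pics/base.png",np.vstack([np.hstack(ims[:2]),np.hstack(ims[2:])])[::1,::1] if 0 else cv2.resize(np.vstack([np.hstack(ims[:2]),np.hstack(ims[2:])]),(600,600)))
```

```text
(103, 274, 59, 58)
[464.08613078 277.79898856] [464.37006131 279.55147001  48.59954305]
(207, 133, 44, 38)
[461.93490094 296.82814766] [462.69667855 317.69035365  31.85422002]
```

View pics/base.png

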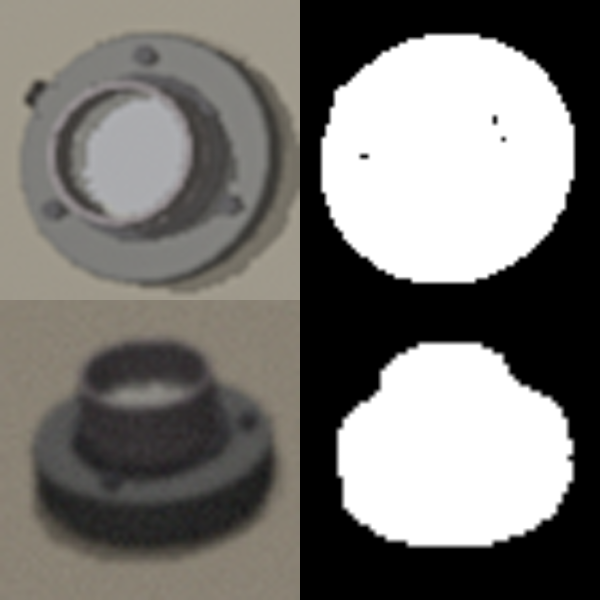

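Run:
```python
from h import *
t=read_camera("top");s=read_camera("side")
print(ray(t,(126.8-.5,302-.5),55),ray(s,(227.4-.5,138.7-.5),55))
print((proj(t,(464.3,279,55))),proj(s,(464.3,279,55)))
# edges of pan rim in side view: top half
# reach
from math import *
for p in [(638.5,8),(622,-185.5),(458.5,92.3),(458.5,-80.5),(464.3,279)]:
    for a in (0,pi/2,pi/4,-pi/4):
        q=(R.from_euler('z',a)*R.from_quat([1,0,0,0])).as_quat()
        r=[inverse_kinematics([*p,z],q) for z in(14,260)]
        print(p,round(a,2),[None if x is None else np.round(x,2).tolist() for x in r])
```

```text
[463.95126636 278.30549666] [463.18395667 275.59477576]
[125.89240504 301.28241541] [227.32135956 137.35208111]
(638.5, 8) 0 [[-0.01, 0.8, -0.1, 1.67, 0.12, 0.67, -1.75], [0.16, 0.52, -0.35, 1.52, 0.19, 1.14, -1.8]]
(638.5, 8) 1.57 [[0.24, 0.85, -0.47, 1.66, 0.52, 0.76, -0.48], [0.34, 0.57, -0.62, 1.51, 0.34, 1.17, -0.35]]
(638.5, 8) 0.79 [[0.1, 0.82, -0.27, 1.66, 0.3, 0.7, -1.1], [0.25, 0.54, -0.48, 1.52, 0.26, 1.15, -1.07]]
(638.5, 8) -0.79 [[-0.12, 0.8, 0.05, 1.68, -0.06, 0.66, -2.4], [0.04, 0.5, -0.17, 1.53, 0.09, 1.12, -2.51]]
(622, -185.5) 0 [[0.28, 0.81, -0.08, 1.64, 0.1, 0.69, -1.42], [0.33, 0.51, -0.16, 1.5, 0.09, 1.13, -1.42]]
(622, -185.5) 1.57 [[0.48, 0.85, -0.38, 1.63, 0.42, 0.75, -0.1], [0.53, 0.55, -0.46, 1.49, 0.26, 1.16, 0.03]]
(622, -185.5) 0.79 [[0.38, 0.83, -0.24, 1.64, 0.27, 0.71, -0.77], [0.41, 0.53, -0.28, 1.5, 0.16, 1.14, -0.68]]
(622, -185.5) -0.79 [[0.13, 0.82, 0.13, 1.65, -0.15, 0.68, -2.02], [0.21, 0.51, 0.02, 1.51, -0.01, 1.12, -2.13]]
(458.5, 92.3) 0 [[-0.13, 0.62, -0.2, 2.12, 0.28, 0.43, -2.12], [0.32, 0.26, -0.71, 1.94, 0.2, 1.01, -2.05]]
(458.5, 92.3)
[... 506 characters left out ...]
3, -0.57, 1.95, 0.15, 1.0, -0.06]]
(458.5, -80.5) 0.79 [[0.26, 0.62, -0.22, 2.12, 0.31, 0.43, -0.99], [0.48, 0.22, -0.46, 1.96, 0.12, 0.99, -0.82]]
(458.5, -80.5) -0.79 [[0.04, 0.61, 0.05, 2.13, -0.07, 0.4, -2.21], [0.28, 0.2, -0.23, 1.97, 0.05, 0.98, -2.33]]
(464.3, 279) 0 [[-0.32, 0.73, -0.4, 1.92, 0.48, 0.59, -2.6], [0.22, 0.6, -1.18, 1.75, 0.59, 1.2, -2.69]]
(464.3, 279) 1.57 [[-0.21, 0.76, -0.54, 1.91, 0.64, 0.64, -1.16], [0.13, 0.51, -1.02, 1.76, 0.48, 1.14, -1.03]]
(464.3, 279) 0.79 [[-0.27, 0.74, -0.47, 1.92, 0.56, 0.61, -1.88], [0.05, 0.46, -0.89, 1.76, 0.4, 1.11, -1.75]]
(464.3, 279) -0.79 [[-1.02, 0.77, 0.53, 1.96, -0.68, 0.6, -2.39], [-1.31, 0.44, 0.91, 1.83, -0.39, 1.06, -2.61]]
```

```bash
cat >> h.py <<'E'
Q=(R.from_euler('z',np.pi/4)*R.from_quat([1,0,0,0])).as_quat()
def pick(x,y,zt,zs=200,op=85,close=40):
    move_to([x,y,zs],Q); grip(op)
    movel([x,y,60],Q,vel=200); movel([x,y,zt],Q,vel=60)
    print("at",get_position().round(1),np.round(get_contact_force(),1))
    grip(close); print("w",round(get_gripper_width(),1),np.round(get_contact_force(),1))
    movel([x,y,zs],Q,vel=150); print("lifted w",round(get_gripper_width(),1),np.round(get_contact_force(),1),"t",get_time())
def lower(x,y,zseat,zstart,fmax=8,over=1.5,step=1.5):
    """zs: TCP heights. descends until contact; returns z"""
    movel([x,y,zstart],Q,vel=120); f0=np.array(get_contact_force())
    z=zstart
    while z>zseat-over:
        z=max(z-step,zseat-over); movel([x,y,z],Q,vel=25)
        f=np.array(get_contact_force())-f0
        if np.linalg.norm(f)>2: print("z-seat",round(z-zseat,1),"actual",round(get_position()[2]-zseat,1),f.round(1))
        if f[2]>fmax: break
    return z
def snap(n,name,box=None,s=1):
    c=read_camera(n);f=c["frame"]
    if box: x,y,w,h=box;f=cv2.resize(f[y:y+h,x:x+w],None,fx=s,fy=s,interpolation=cv2.INTER_CUBIC)
    cv2.imwrite(f"pics/{name}.png",f[:,:,::-1]); return c
E
python3 - <<'E'
from h import *
pick(638.5,8,14)
move_to([464.2,277.8,200],Q)
snap("side","b1",(130,30,200,150),4)
E
```

```text
at [638.8   8.1  14.3] [-0.3 -0.3 -0.2]
w 55.0 [-0.5 -0.4  5.5]
lifted w 54.8 [-0.   0.3 -0.6] t 7.025
```

View pics/b1.png

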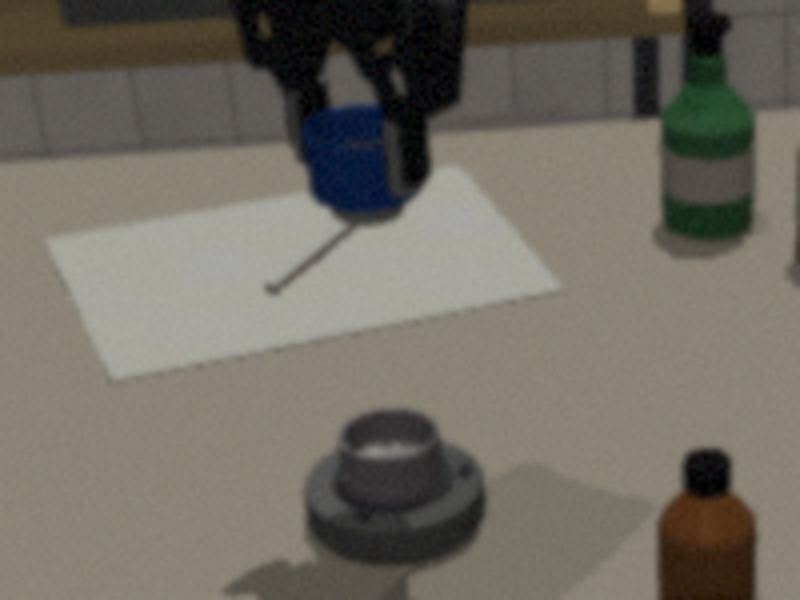

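Run:
```python
from h import *
movel([464.2,277.8,73],Q,vel=120)
snap("side","b2",(180,90,100,75),8)
snap("top","b3",(60,230,160,120),5)
```

```text
(no output)
```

View pics/b2.png

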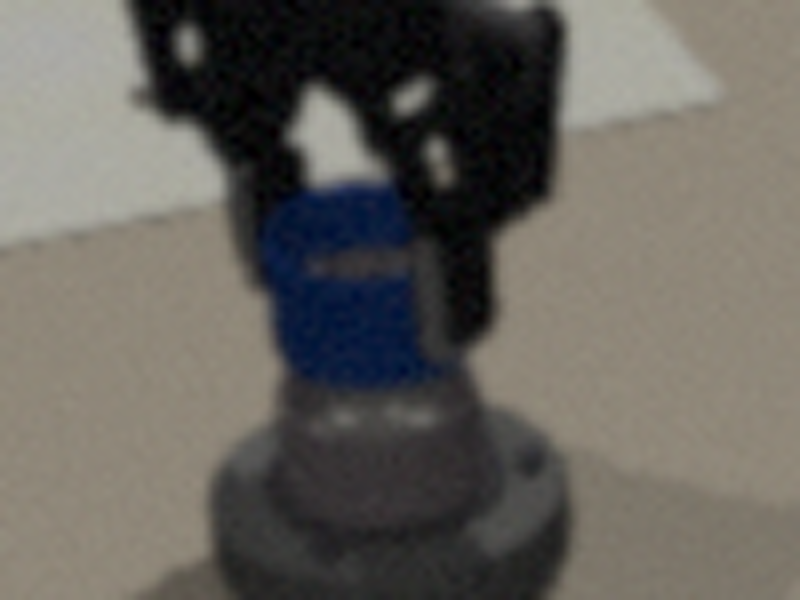

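View pics/b3.png

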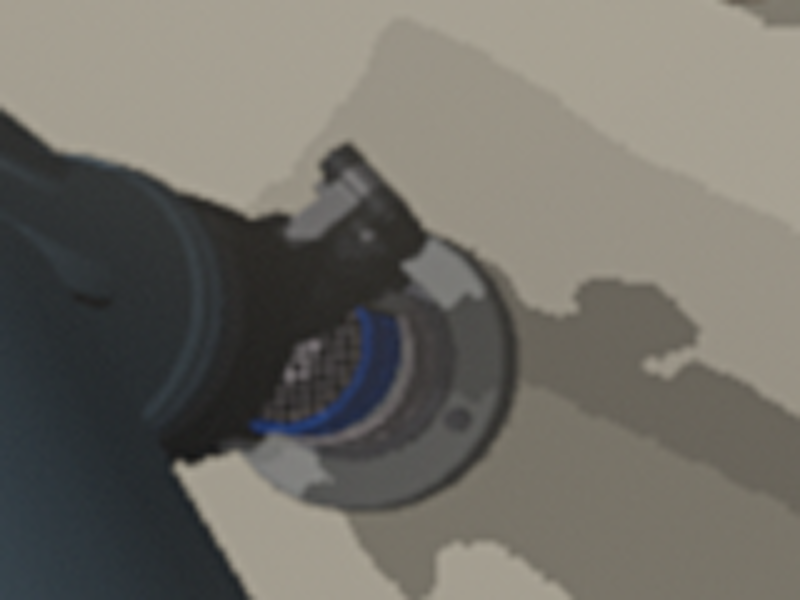

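Run:
```python
from h import *
z=lower(464.2,277.8,57,70)
print(z,get_position().round(1),np.round(get_contact_force(),1),np.round(get_wrist_torque(),2))
snap("side","b4",(180,90,100,75),8)
```

```text
z-seat -0.5 actual 0.9 [-3.  -3.4 16. ]
56.5 [464.4 277.9  57.9] [-3.5 -3.4 15.1] [-0.64  0.78 -0.  ]
```

View pics/b4.png

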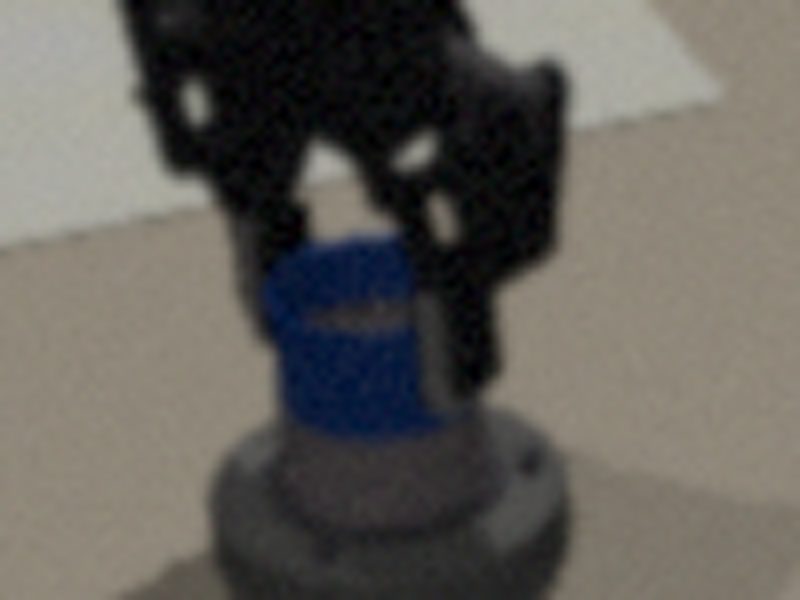

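Run:
```python
from h import *
x,y=464.2,277.8
grip(85); print(np.round(get_contact_force(),1)); movel([x,y,200],vel=150); 
move_to([622,-185.5,200],Q)
for n in("top","side"):
    c=read_camera(n)
    for o in loc(c,"blue",87): print(n,*o)
    for o in loc(c,"green"): print(n,"g",*o)
snap("side","b5",(180,90,100,75),8)
snap("top","b6",(70,240,120,90),6)
print(get_time())
```

```text
[-0.3  0.1 -0. ]
top [122. 298.] [465.7 277.4] [465.6 278.6  27. ]
top g [408. 219.] [ 621.3 -183.6] [ 622.4 -198.9   14.8]
side [280. 222.] [539.7 -63. ] [538.  -49.8  16.7]
side [225. 132.] [463.3 270.2] [463.6 273.6  25.5]
side g [344. 293.] [ 620.7 -188.4] [ 621.1 -185.9   26. ]
side g [307.  61.] [706.5 792. ] [704.  792.1  30.5]
15.65
```

View pics/b5.png

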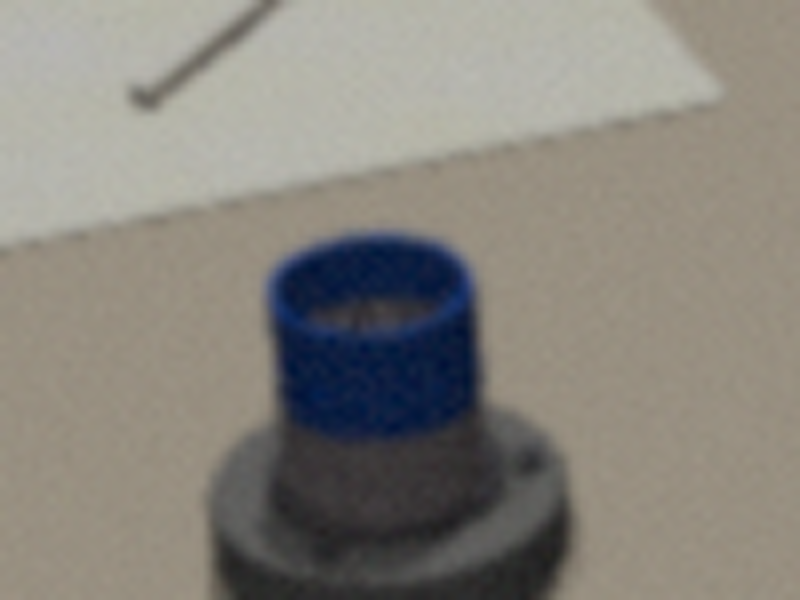

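View pics/b6.png

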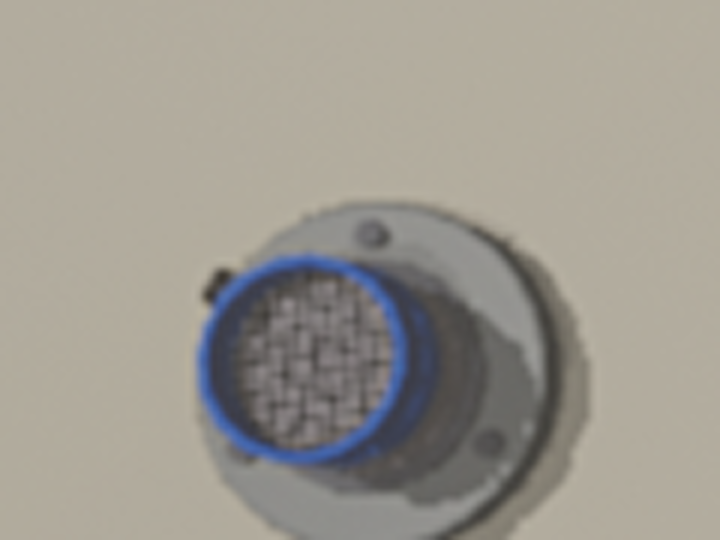

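Blue is home and level: the collar sits flush on the pan rim in both views, with the rim centre at about (465.6, 278). Next is green.

Run:
```python
from h import *
x,y=464.7,277.8
pick(622,-185.5,14)
move_to([x,y,200],Q)
movel([x,y,106],Q,vel=120)
snap("side","g1",(180,75,100,75),8)
z=lower(x,y,89.5,103)
print(z,get_position().round(1),np.round(get_contact_force(),1),np.round(get_wrist_torque(),2),get_time())
snap("side","g2",(180,75,100,75),8)
```

```text
at [ 622.3 -185.5   14.3] [ 1.   0.3 -0.2]
w 54.6 [-0.7  0.1  6.1]
lifted w 54.7 [-0.8 -0.2 -0.5] t 19.6667
z-seat 12.0 actual 12.0 [-1.7  0.1 -1.3]
z-seat 3.0 actual 2.9 [-1.6  0.6 -1.3]
z-seat 0.0 actual 0.4 [-2.  -0.7  5.2]
z-seat -1.5 actual 0.2 [-5.1 -4.9 19.3]
88.0 [465.  278.1  89.7] [-4.5 -4.5 18.6] [-0.85  1.   -0.03] 25.1833
```

View pics/g2.png

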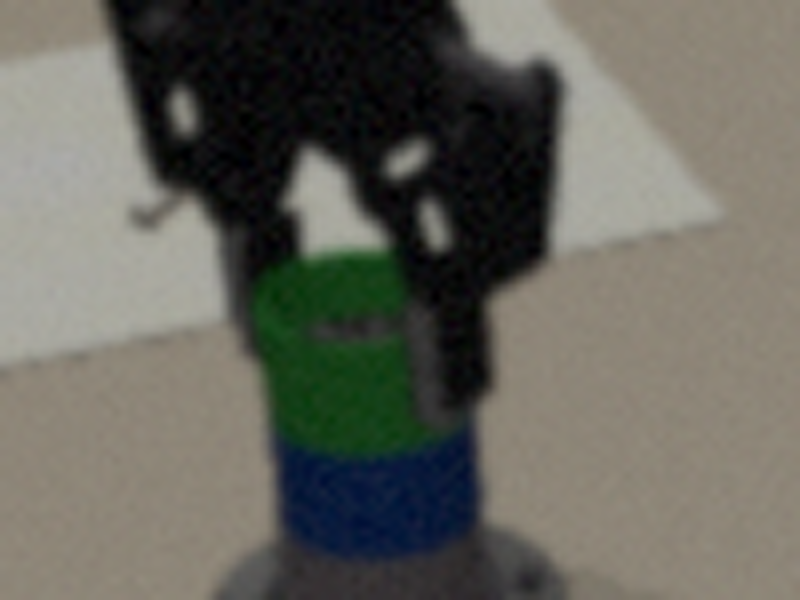

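Run:
```python
from h import *
x,y=464.7,277.8
grip(85); print(np.round(get_contact_force(),1)); movel([x,y,220],vel=150); 
move_to([458.5,-20,220],Q)
for n in("top","side"):
    c=read_camera(n)
    for o in loc(c,"green",119): print(n,*o)
    for o in loc(c,"yellow"): print(n,"y",*o)
snap("side","g3",(180,75,100,75),8)
snap("top","g4",(70,240,120,90),6)
print(get_time())
```

```text
[-0.2  0.5 -0.7]
top [116. 296.] [465.9 276.8] [466.1 278.4  26.7]
side [223. 121.] [466.3 270.8] [456.8 281.2  16. ]
side [307.  60.] [677.1 539.9] [684.5 550.8  16.7]
side [350.  49.] [846.9 635.5] [846.9 635.5  28. ]
side y [231. 199.] [457.2  89.1] [457.5  91.5  26.2]
28.025
```

View pics/g3.png

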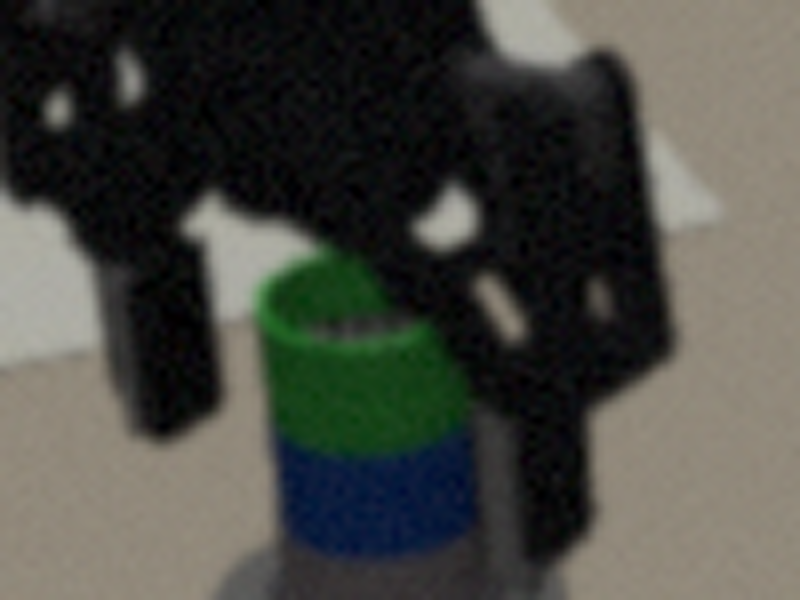

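View pics/g4.png

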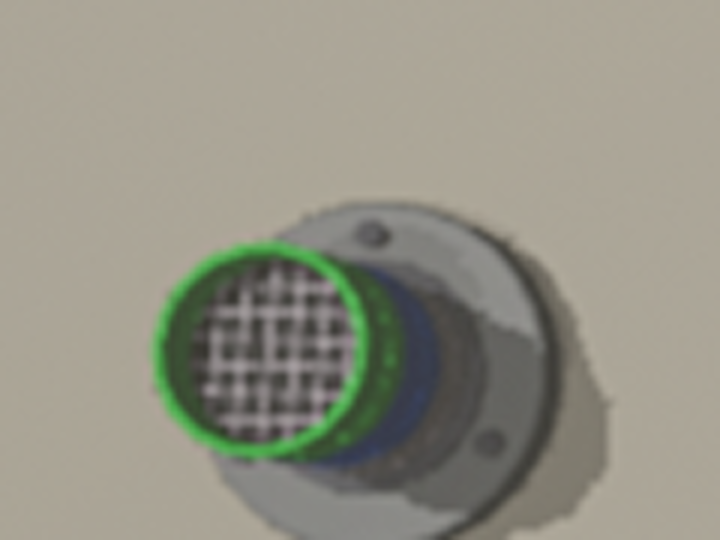

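Green is seated, with a flush seam and coaxial in both views. Next is yellow.

Run:
```python
from h import *
x,y=465.0,277.8
pick(458.5,91.8,14,zs=220)
move_to([x,y,220],Q)
z=lower(x,y,121.5,136)
print(z,get_position().round(1),np.round(get_contact_force(),1),np.round(get_wrist_torque(),2),get_time())
snap("side","y1",(180,60,100,75),8)
```

```text
at [458.7  92.   14.1] [0.  0.3 0.4]
w 54.3 [-1.9 -0.4  9.1]
lifted w 54.4 [-0.1 -0.8 -0.7] t 32.5667
z-seat -0.5 actual 0.3 [-2.2 -2.3  6.7]
z-seat -1.5 actual 0.2 [-5.5 -3.  16.1]
120.0 [465.4 278.2 121.7] [-4.6 -2.5 16.3] [-0.69  0.95 -0.01] 36.9333
```

View pics/y1.png

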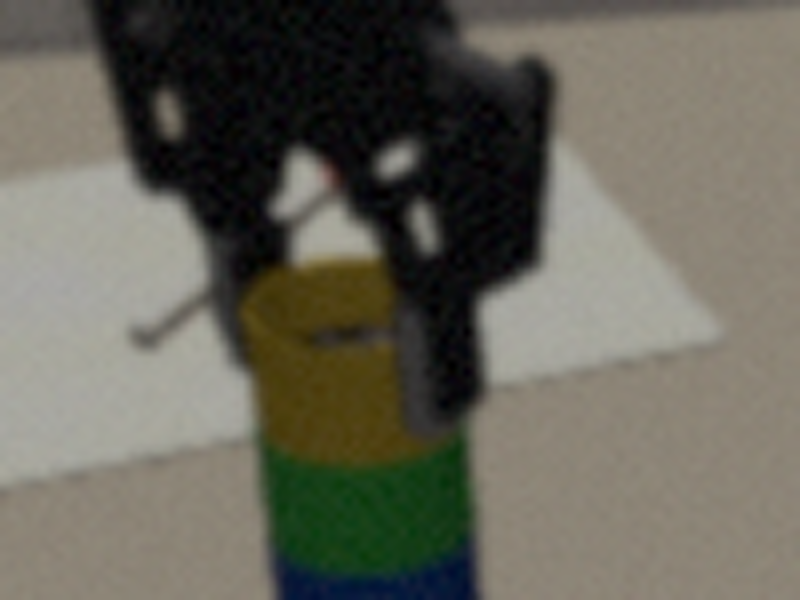

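Run:
```python
from h import *
x,y=465.0,277.8
grip(85); print(np.round(get_contact_force(),1)); movel([x,y,250],vel=150); 
move_to([560,-260,250],Q)
for n in("top","side"):
    c=read_camera(n)
    for o in loc(c,"yellow",151): print(n,*o)
    for o in loc(c,"red"): print(n,"r",*o)
snap("side","y2",(180,60,100,75),8)
snap("top","y3",(70,240,120,90),6)
print(get_time())
```

```text
[ 0.3  0.2 -0.3]
top [107. 296.] [466.8 277.9] [466.9 279.2  26.9]
top r [344. 309.] [457.6 -78.5] [458.9 -79.5  26.7]
side [224. 104.] [465.6 270.4] [465.5 273.3  25.8]
side r [239. 265.] [457.9 -83.8] [457.9 -81.9  26.7]
40.5833
```

View pics/y2.png

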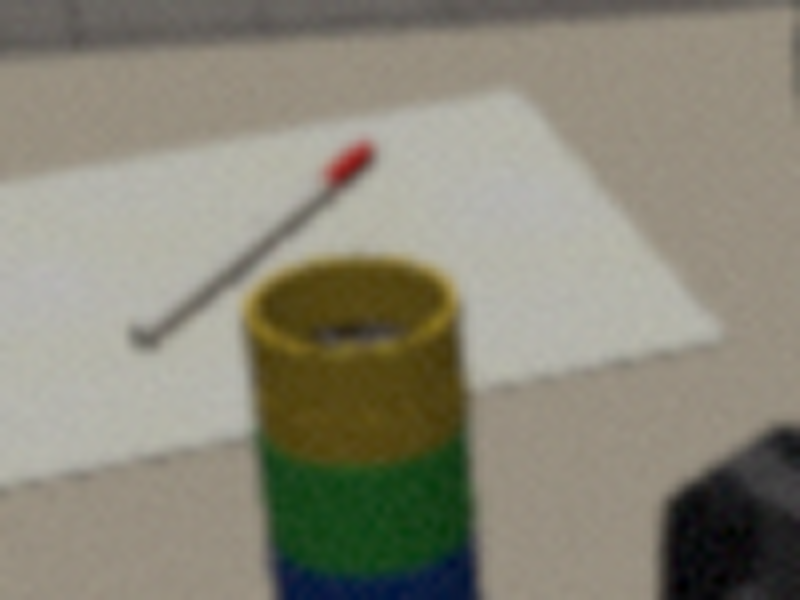

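View pics/y3.png

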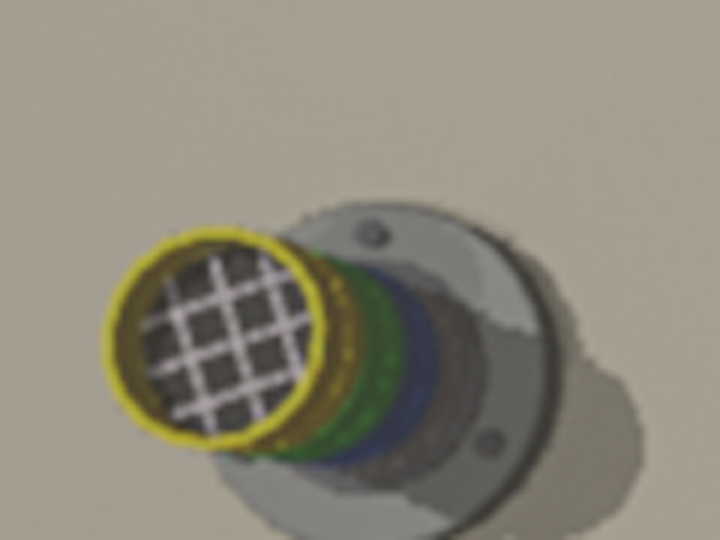

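Yellow is seated with flush seams. Next is the lid, gripped by its knob.

Run:
```python
from h import *
x,y=465.2,277.8
pick(458.4,-80.6,21,zs=260,op=60,close=5)
move_to([x,y,260],Q)
movel([x,y,180],Q,vel=120)
snap("side","l1",(180,40,100,75),8)
print(np.round(get_contact_force(),1),get_time())
```

```text
at [458.5 -80.5  21. ] [ 0.2 -0.3  0.3]
w 19.9 [-0.3  0.4  5.2]
lifted w 19.8 [-0.4 -0.2 -0.3] t 45.9333
[-1.2  0.4  0.3] 48.1417
```

View pics/l1.png

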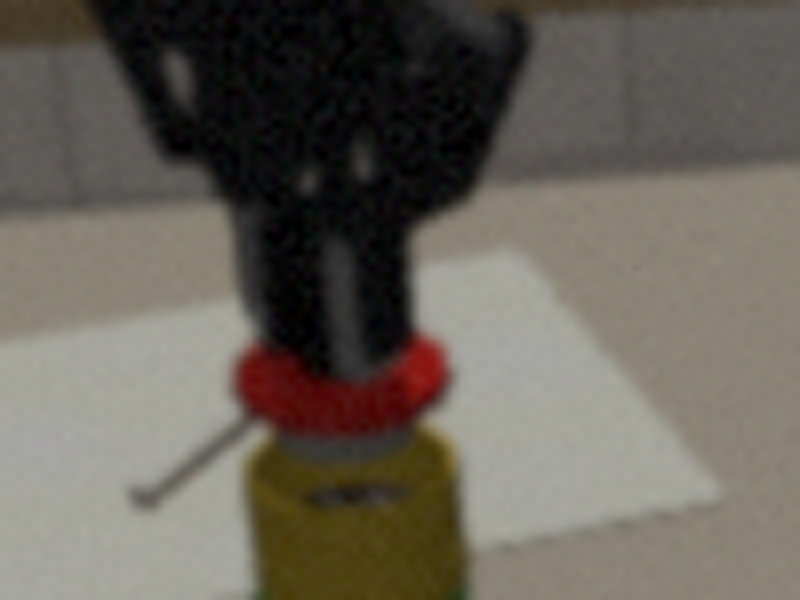

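Run:
```python
from h import *
x,y=465.2,277.8
z=lower(x,y,160,174)
print(z,get_position().round(1),np.round(get_contact_force(),1),np.round(get_wrist_torque(),2),get_time())
snap("side","l2",(180,40,100,75),8)
```

```text
z-seat -1.0 actual 0.4 [-2.9 -1.9 12.5]
159.0 [465.7 278.3 160.4] [-3.1 -1.5 11.8] [-0.55  0.51  0.06] 50.8917
```

View pics/l2.png

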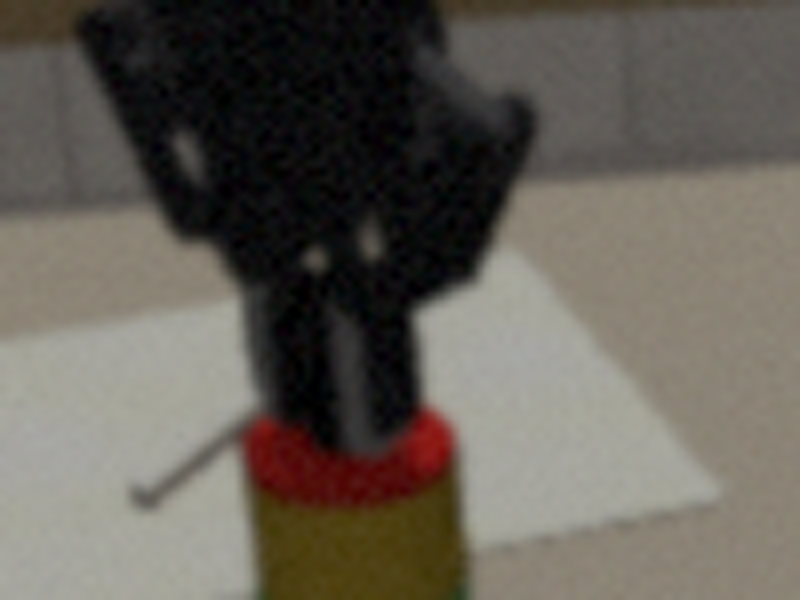

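Run:
```python
from h import *
x,y=465.2,277.8
grip(60); print(np.round(get_contact_force(),1)); movel([x,y,290],vel=150); 
move_to([560,-260,290],Q); wait(0.5)
c=read_camera("top")
for o in loc(c,"red",157): print(*o)
snap("side","e1",(170,70,100,100),6)
snap("side","e3"); snap("top","e2")
print(get_time())
```

```text
[ 0.2 -0.7  0. ]
[104. 296.] [466.6 277.1] [466.8 279.2  26.3]
55.1
```

View pics/e1.png

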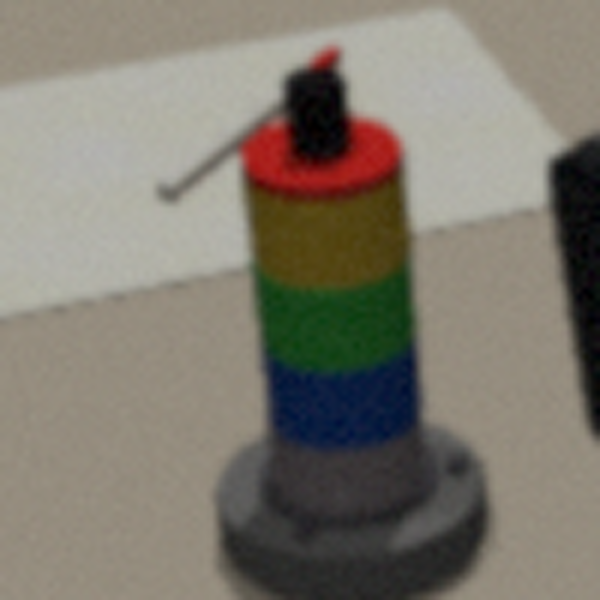

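View pics/e2.png

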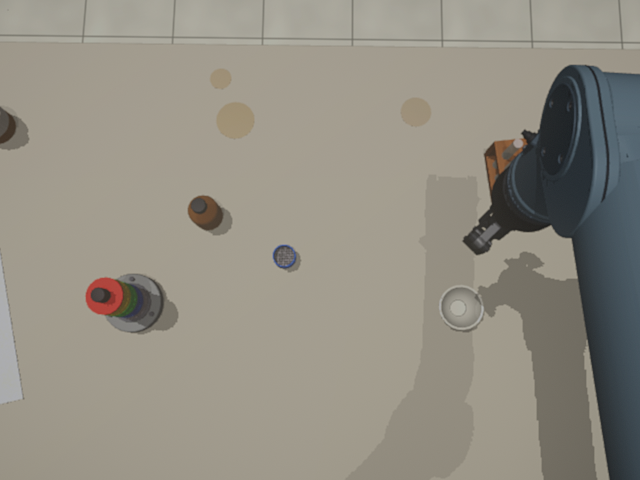

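View pics/e3.png

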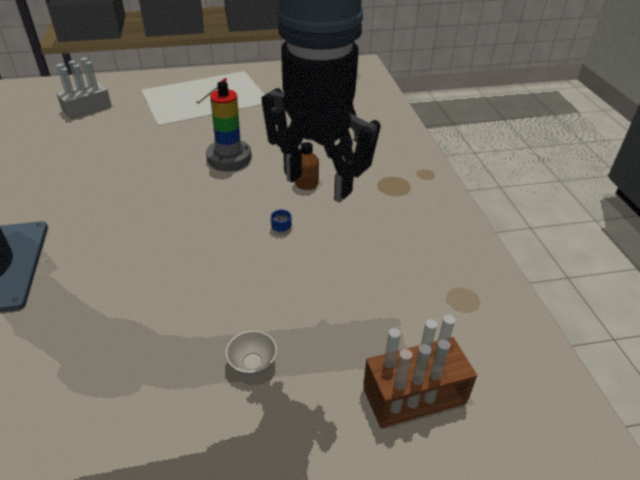

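The stack in the side view, (225,90) to (229,155), is straight with flush seams. The bottle (307,165), bowl (251,355), rack (418,380) and small blue sieve (281,220) are where they were. The gripper is clear, so I'm handing in.

```bash
python3 -c "
from rig import *
close_job();print(get_time())"
```

```text
the job is handed in; nothing more can be done
the job is handed in; nothing more can be done
```

The sieve set is stacked and closed: larger blue sieve on the receiver pan, then green, then yellow, then the red lid. I placed them one at a time in that order and handed in at about 55 s.

- **Seating:** each part met its rim within about 1 mm of the expected height, at 12–19 N, well under the limits. The last pictures show a straight, level stack with closed seams.
- **Surroundings:** the bottle, bowl, rack and the small blue sieve stand at their starting pixels. The gripper is empty and well clear of everything.
- **Disagreement:** the two cameras differed by 2–3 mm in y on the bench parts, and by up to about 5 mm on the stacked blue and yellow rims. For the stack position I used a value between the two, nearer the top camera's. The tapered spigots took up what was left, with 3–7 N of sideways force while seating.
- **Not usable:** the side-view fit of green after stacking was no good because the gripper was in the way, so I judged green from the top view and the later pictures.

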